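# Hang the tape bracket on the counter board

### The job

Hang the metal tape bracket on the sloping board by slipping both of its holes over the two steel pins together, pushing it fully home so that its back plate lies flush on the board, flat tongue standing out, before you let go. The pins are adjustable and may be clamped a little higher or lower in their slots, so feel for them. Leave the stapler, the masking tape and the marker where they lie.

Things in the scene. Friction and masses are not known exactly. Their poses are not given: they have to be found in the camera images.
- bracket_center (a point): Centre of the loose aluminium bracket (0.10-0.21 kg), lying flat, tongue up: a plate 70 (x) x 110 (y) x 6 (z) mm with a tongue 12 (x) x 40 (y) mm standing on its middle, 56 mm high in all. Through holes 11 mm wide at x = 0, y = +-35 mm. The point is 28 mm above the plate's underside; z points out along the tongue. Either way round (half turn about z) will do.
- tongue_top (a point): Middle of the top end of the bracket's tongue, 56 mm above the plate's underside; axes as the bracket's. Pinch the tongue across its 12 mm thickness (along x), fingertips 10 mm or more above the plate's underside: a fillet 3 mm wide runs along its foot up to 9.5 mm above the underside.
- board: Plywood board, fixed on a foot: flat face 160 x 160 mm at 30 degrees from horizontal, low edge to the robot. Origin at the face's centre, 72 mm above the table; x up the slope, y across to the left, z square out of the face. Hung, the bracket's centre is at z = 28 mm, y about 0, x as the pins (holes have 1.5 mm play all round), its z along this z, its y along this y either way round.
- stand: Steel foot of the board, fixed, 145 x 130 mm; origin on the table under the board's centre. Two steel pins, 8 mm thick, stand 15 mm square out of the board at its y = +-35 mm, the last 1.7 mm tapering to 5.4 mm. Both share one clamped slide at the same board x, from -14 to +14 mm, not measured: find it by touch or eye. They hold against 20 N. Dark slots round them are flush.
- stapler_mid (a point): Desk stapler with a red top, 32 x 135 x 50 mm, lying on the table before the board; the point is half-way up. A bystander.
- masking_tape_mid (a point): Roll of masking tape lying flat, 94 mm across, 19 mm high; the point is half-way up. A bystander.
- marker_mid (a point): Blue and white marker, 142 mm long, 19 mm thick, lying on the table; the point is half-way up. A bystander.

How it is judged:
On the way:
1. the bracket is pushed home, flush on the board on both pins, while the fingers still hold it (z of bracket_center in the frame of board between 0.025 and 0.031 m and x of bracket_center in the frame of board between -0.017 and 0.017 m and y of bracket_center in the frame of board between -0.004 and 0.004 m and angle between the z axis of bracket_center and the z axis of board, either way round below 0.08 rad and contact force between the fingers and bracket above 1 N), for 0.1 s.
At the end, for the whole second after the job is handed in: The bracket is released and still, its plate flush on the board (centre 28 mm off the face, within 3 mm; parallel within 0.06 rad; turned under 0.1 rad), its centre within 4 mm of the board's middle across and 17 mm along the slope, which only both pins through both holes allow (z of bracket_center in the frame of board between 0.025 and 0.031 m and x of bracket_center in the frame of board between -0.017 and 0.017 m and y of bracket_center in the frame of board between -0.004 and 0.004 m and angle between the z axis of bracket_center and the z axis of board, either way round below 0.06 rad and angle between the y axis of bracket_center and the y axis of board, either way round below 0.1 rad and linear speed of bracket below 0.02 m/s); the robot touches nothing.
It fails at once if the desk stapler is moved by more than 30 mm (distance of stapler_mid from where it was at the start of the episode above 0.03 m).
It fails at once if the roll of masking tape is moved by more than 30 mm (distance of masking_tape_mid from where it was at the start of the episode above 0.03 m).
It fails at once if the blue marker is moved by more than 30 mm (distance of marker_mid from where it was at the start of the episode above 0.03 m).
It also fails if it takes over 45 s, if anything falls off the work surface, if the arm or the gripper's body presses on something with over 40 N, if the wrist force passes 120 N, or if a joint passes its speed limit or range.

### The arm

A 7-joint arm with a two-finger parallel gripper is mounted at the origin on a cart in front of the work surface, level with it; the furniture and walls round the work are solid. World frame = base frame: x ahead of the robot, y to its left, z up, the work surface at z = 0. Lengths are in m, angles in rad, forces in N, time in s.
With the tool pointing down it reaches from about 0.425 to 0.875 m from the base axis. Payload 9.9 kg.
Tool frame: the origin (TCP) lies on the centre line of the jaws, within the pads' length; the fingertips stand 17 mm ahead of it and the grasp point (between the pads) lies 2 mm behind it; x points along the fingers, z is the direction in which the jaws open and shut, and the axes are right-handed (so a half turn about x gives the same grasp; the last joint's range is limited). The gripper opens to 85 mm and grips with 20 to 120 N. Pads are 22 mm wide; open, the fingers measure 114 mm over their backs; the gripper's body (76 mm by 85 mm) begins 54 mm behind the grasp point. The pads swing forward as they close: fully open they stand 13 mm farther back than shut.
Start: joints at [-0.084, 0.576, 0.025, 1.437, -0.015, 1.129, -0.057], TCP at [0.675, 0, 0.248] pointing down, gripper open.
Joint ranges: [-2.76, 2.76], [-0.34, 2.15], [-1.52, 1.57], [0.19, 2.46], [-1.09, 4.23], [0.17, 1.99], [-2.82, 2.82]. Speed limits (rad/s): [2.22, 2.22, 3.01, 3.01, 3.14, 3.14, 3.14].

### API

Orientations are given as a unit quaternion [w, x, y, z].
In Python, from rig import r gives the robot as it stands.
- The arm moves only by the tool arm_command, never from a script. Its argument "steps" is a list of rows, each a list of 5 numbers: the opening in per cent of the stroke, from 0 (shut) to 100 (fully open), then the shift along the world's x, y, z in m, then the turn about the world's z in degrees. In form: [[hand, x, y, z, yaw], ...]. A call has 1 to 12 rows; each row shifts and turns the commanded pose from where the row before left it; what a row does not reach is not made up. A row lasts 1/12 s, in which the tool goes at most 41.7 mm and 7.16 degrees, less where a joint would pass 70% of its speed; a pose out of reach is approached as far as the arm can. A call with a gripper value outside its range is refused whole. The fingers move at their own pace and stop on an object; "grip_force" is the grip in N (left out, the last holds). Time passes only in rows, so rows that do not move let the fingers close. It gives the time, the measured TCP pose, the force and the opening at its end, in the units of the state.
- r.observe(): the state, without advancing time (a new reading comes with each control period).
- r.grab_frame(name): name is "scene" or "side" or "wrist"; returns a dict with "color" (480x640x3 uint8, red, green, blue), "intrinsics" (3x3 intrinsics, pixels), "k1" (the pictures are not rectified: a ray, as slopes to the right and down, at radius r is drawn at 1 + k1 r^2 times it, then the intrinsics apply), "origin" and "attitude" of the camera in the world; the wrist camera has in their place "tool_from_camera" (4x4, takes a point from camera to tool coordinates, whose origin is the TCP and whose axes are the tool frame's). Camera axes: x right, y down, z forward; pixel columns grow to the right and rows downward; lengths in m; the calibration is good to about 2 mm. A picture is of the moment at which its call begins: read the wrist's pose just before it. There is no depth.
- r.close_job(): hands the job in, once; it reports no verdict.
The state is a dict: "t": time; "qpos": joint angles; "dq": joint speeds; "effort": joint torques, N m; "ee_pos": TCP position; "tool_rot": TCP orientation; "wrist_force": force on the tool from outside, world axes, zero at the start; "torque": the same for the moment, N m; "grip_width": opening from 0.0 (shut) to 1.0 (fully open).
Only numpy, scipy, OpenCV 4.12 (cv2) and the standard library are available. Lean on these libraries where they do the work, as an engineer would, in place of code of your own. Each camera call takes 0.05 s, during which the arm holds its last target. There are 200 camera calls.

## Working session

There is one attempt and no reset: what is moved stays moved. The work goes in short steps, Python scripts to look and compute and a tool call to move; the robot and the scene stay as the last step left them, time stands still between calls to the robot, and variables do not carry over. Pictures are saved under pics/ and viewed, about 8 in all and at most 12, crops included, and the job is handed in when it is done.

Besides the shell and the picture viewer there is one more tool, called after "Call:" in YAML: its name, and indented under it one key for each argument. arm_command: Moves the arm, as the interface text tells. Its arguments: {"type":"object","properties":{"steps":{"type":"array","items":{"type":"array","items":{"type":"number"}}},"grip_force":{"type":"number"}},"required":["steps"]}

```bash
ls; mkdir -p pics; cat > h.py <<'E'
from rig import r
import numpy as np, cv2
from scipy.spatial.transform import Rotation as R
def rot(a):
    a=np.array(a,float)
    return a if a.shape==(3,3) else R.from_quat(a,scalar_first=True).as_matrix()
def cam(name):
    s=r.observe(); f=r.grab_frame(name)
    if name=="wrist":
        T=np.array(f["tool_from_camera"]); A=rot(s["tool_rot"])
        f["C"]=A@T[:3,3]+np.array(s["ee_pos"]); f["A"]=A@T[:3,:3]
    else: f["C"]=np.array(f["origin"]); f["A"]=rot(f["attitude"])
    return f
def save(f,p):
    cv2.imwrite(p,f["color"][:,:,::-1]); np.savez(p[:-4]+".npz",C=f["C"],A=f["A"],K=f["intrinsics"],k1=f["k1"],color=f["color"])
def load(p): return dict(np.load(p[:-4]+".npz"))
def ray(f,u,v):
    K=np.array(f["intrinsics"] if "intrinsics" in f else f["K"]); k=float(f["k1"])
    d=np.array([(u-K[0,2])/K[0,0],(v-K[1,2])/K[1,1]]); s=d.copy()
    for _ in range(20): s=d/(1+k*(s@s))
    return f["A"]@np.array([s[0],s[1],1.])
def onplane(f,u,v,n=(0,0,1),d=0.):
    w=ray(f,u,v); n=np.array(n); return f["C"]+w*(d-n@f["C"])/(n@w)
def proj(f,P):
    K=np.array(f["intrinsics"] if "intrinsics" in f else f["K"]); k=float(f["k1"])
    c=f["A"].T@(np.array(P)-f["C"]); s=c[:2]/c[2]; s=s*(1+k*(s@s))
    return K[:2,:2]@s+K[:2,2]
E
python3 - <<'E'
from h import *
for n in("scene","side","wrist"):
    f=cam(n); save(f,f"pics/{n}0.png"); print(n,f["C"],f["A"][:,2],f["k1"],f["intrinsics"][0])
print(r.observe())
E
```

```text
pics
scene [ 0.21695037 -0.55206284  0.69947618] [ 0.35045419  0.59467846 -0.72356022] 0.03286077345405107 [479.43963846   0.         315.22256702]
side [ 0.32866804 -0.72050407  0.5502476 ] [ 0.23816624  0.79657048 -0.55565485] -0.0589816434752566 [468.55829078   0.         322.40156767]
wrist [0.67542835 0.0794483  0.37232633] [-0.00197852 -0.31184502 -0.95013092] -0.016164994561108596 [377.1291717    0.         323.86303927]
{'t': 0.15, 'qpos': array([-0.08381507,  0.57633057,  0.02487599,  1.43769257, -0.01500226,
        1.12900609, -0.0564883 ]), 'dq': array([ 0.0006628 , -0.00270825,  0.0011109 , -0.00393647,  0.00066873,
       -0.00163669, -0.00039084]), 'effort': array([ 3.53695883e-03, -7.66262698e+01,  2.25340560e+00, -2.86181796e+01,
        1.58117601e-02,  9.86463390e-03, -3.06662548e-05]), 'ee_pos': array([6.74686690e-01, 7.79748183e-06, 2.47654878e-01]), 'tool_rot': array([ 7.06664872e-01, -3.82623960e-05,  7.07548414e-01, -1.27664655e-05]), 'wrist_force': array([ 0.82428079,  0.18311761, -0.04896188]), 'torque': array([-0.04635804,  0.02175313, -0.00105811]), 'grip_width': 0.9944985381413435}
```

View pics/scene0.png

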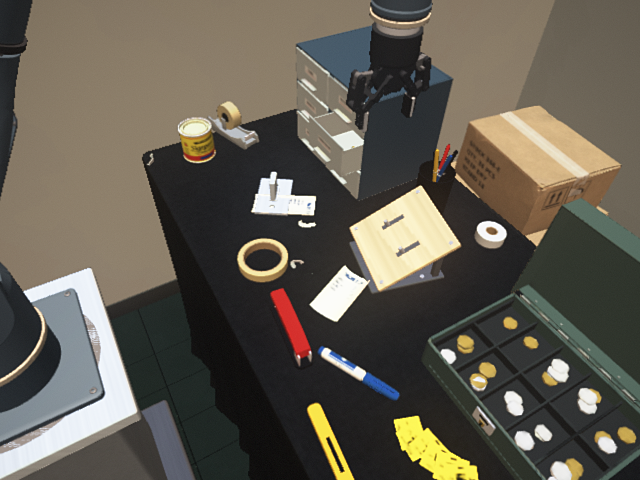

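View pics/side0.png

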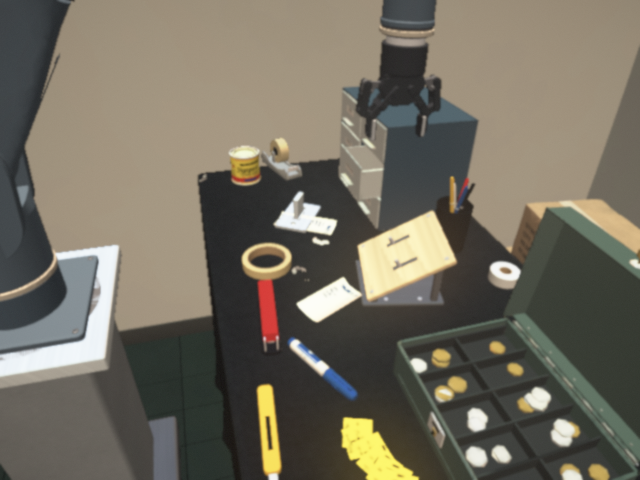

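The scene view shows the bracket at about (272,193), the board at (405,240), the tape at (263,260), the stapler at (291,327) and the marker at (358,373). Moves only allow yaw, so I'll pinch the tongue across its 40 mm width. It can then pivot about y in the pads to take on the board's 30° slope.

```bash
python3 - <<'E'
from h import *
a=load("pics/scene0.png")["color"][:,:,::-1]
b=cv2.resize(a[165:305,240:470],None,fx=3.4,fy=3.4,interpolation=cv2.INTER_CUBIC)
cv2.imwrite("pics/crop1.png",b)
E
```

```text
(no output)
```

View pics/crop1.png

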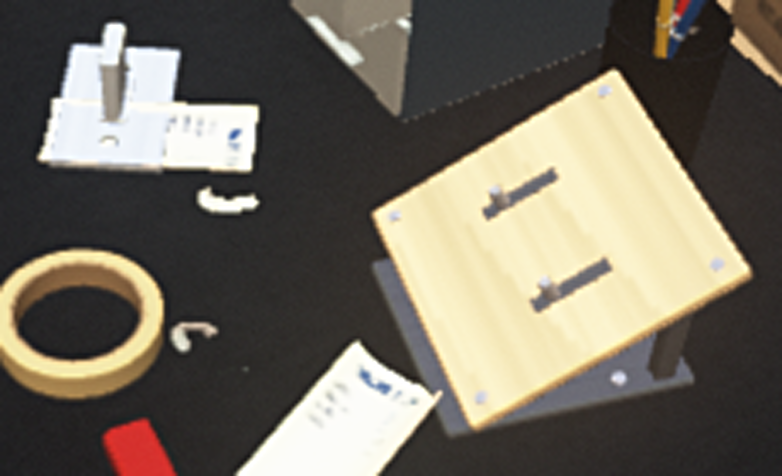

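View pics/wrist0.png

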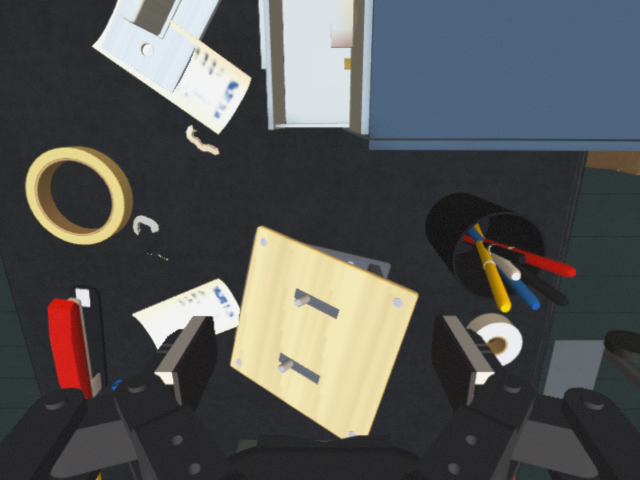

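The crop shows the board corners, both pins near the low end of their slots, the bracket's plate corners and the tongue seen end-on. The wrist view shows the same board and pins from above. Next I'll fit the poses.

```bash
cat > fit.py <<'E'
from h import *
from scipy.optimize import least_squares
def bpose(p):
    Rb=R.from_euler('ZY',[p[2],-np.pi/6]).as_matrix(); return Rb,np.array([p[0],p[1],.072])
if __name__=="__main__":
    S=load("pics/scene0.png"); W=load("pics/wrist0.png")
    c=lambda u,v:(u/3.4+240,v/3.4+165)
    L=[(S,c(372,214),(-.08,.08,0)),(S,c(617,70),(.08,.08,0)),(S,c(750,272),(.08,-.08,0)),(S,c(474,428),(-.08,-.08,0)),
       (W,(262,227),(-.08,.08,0)),(W,(418,293),(.08,.08,0)),(W,(231,365),(-.08,-.08,0))]
    P=[(S,c(494,188),.035,.015),(S,c(543,281),-.035,.015),(S,c(505,209),.035,0),(S,c(554,304),-.035,0),(W,(296,303),.035,.015),(W,(280,368),-.035,.015),(W,(307,298),.035,0.),(W,(291,361),-.035,0.)]
    def res(p):
        Rb,o=bpose(p)
        return np.concatenate([proj(f,Rb@np.array(q)+o)-np.array(uv) for f,uv,q in L]+[proj(f,Rb@np.array([p[3],y,z])+o)-np.array(uv) for f,uv,y,z in P])
    s=least_squares(res,[.7,-.02,0,0],loss='soft_l1'); print("board",s.x,np.degrees(s.x[2])); print(res(s.x).reshape(-1,2).round(1).tolist())
    B=[(c(75,44),(-.035,.055)),(c(181,50),(.035,.055)),(c(167,170),(.035,-.055)),(c(39,163),(-.035,-.055))]
    def rb(p):
        A=R.from_euler('Z',p[2]).as_matrix()
        return np.concatenate([proj(S,A@np.array([*q,.006])+[p[0],p[1],0])-np.array(uv) for uv,q in B]+[proj(S,A@np.array([0,-.02,.056])+[p[0],p[1],0])-np.array(c(113,32))])
    s=least_squares(rb,[.55,.15,-.3],loss='soft_l1'); print("bracket",s.x,np.degrees(s.x[2]),rb(s.x).round(1))
    for n,uv,z in(("stapler",(291,325),.025),("tape",(263,258),.01),("marker",(358,373),.01)): print(n,onplane(S,*uv,d=z))
E
python3 fit.py
```

```text
board [ 0.66099244 -0.10824557 -0.23638152 -0.0130641 ] -13.54366341205072
[[0.5, -1.7], [0.4, -2.7], [1.8, -2.5], [0.4, -1.7], [-4.8, -0.9], [0.8, 2.3], [-0.6, 1.9], [-0.0, -0.2], [0.5, -0.5], [-0.4, -2.1], [0.1, -3.2], [0.2, -0.5], [0.2, 1.0], [-1.6, -0.4], [-1.6, 1.0]]
bracket [ 0.53580097  0.16486258 -0.57652172] -33.03226131927931 [ 0.1  0.5  0.   0.2 -0.6 -1.2  3.6 -0.9 -0.7  9.3]
stapler [ 0.40799057 -0.15525475  0.025     ]
tape [0.4350622  0.01152965 0.01      ]
marker [ 0.46283367 -0.27486727  0.01      ]
```

Call:
arm_command:
  steps:
    - [100,-0.02,0.02,0,7]
    - [100,-0.02,0.02,0,7]
    - [100,-0.02,0.02,0,7]
    - [100,-0.02,0.02,0,7]
    - [100,-0.02,0.02,0,7]
    - [100,-0.02,0.02,0,7]
    - [100,-0.02,0.02,-0.01,7]
    - [100,0,0.025,-0.01,7]
    - [100,0,0,0,1]
    - [100,0,0,0,0]
  grip_force: 60

```text
t: 0.98
ee_pos: [0.5344, 0.1662, 0.2278]
tool_rot: [0.621, -0.338, 0.621, 0.339]
wrist_force: [-0.2, -1.2, 0.4]
grip_width: 0.999
```

```bash
python3 - <<'E'
from h import *
f=cam("wrist"); save(f,"pics/w1.png")
s=r.observe();print(s["ee_pos"],s["tool_rot"],s["t"])
for yw in(-33,): print([proj(f,p).round() for p in([.536,.165,.056],[.536,.165,.006])])
E
```

```text
[0.53502867 0.1648071  0.22807997] [ 0.62135194 -0.33714826  0.62182075  0.3370338 ] 1.0333
[array([324., 226.]), array([324., 212.])]
```

View pics/w1.png

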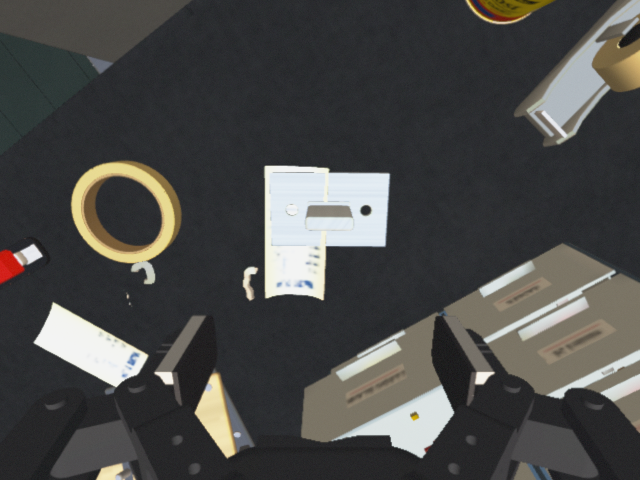

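The bracket plate runs from (271,172) to (389,247). Its holes are at (292,210) and (366,211), and the tongue's top face is centred near (330,224).

```bash
python3 - <<'E'
from h import *
f=load("pics/w1.png")
q=[(271,172),(390,173),(387,247),(271,247)]
P=[onplane(f,*p,d=.006) for p in q]; print(np.round(P,4),np.mean(P,0))
a=onplane(f,292,210,d=.006);b=onplane(f,366,211,d=.006)
print("holes",a,b,(a+b)/2,np.linalg.norm(a-b),np.degrees(np.arctan2(*(b-a)[1::-1])), "edges",[np.linalg.norm(P[i]-P[(i+1)%4]) for i in range(4)])
print("tongue",onplane(f,330,224,d=.056))
E
```

```text
[[0.4785 0.1446 0.006 ]
 [0.538  0.2352 0.006 ]
 [0.5983 0.1974 0.006 ]
 [0.5373 0.1029 0.006 ]] [0.53801126 0.17001635 0.006     ]
holes [0.51806432 0.14069096 0.006     ] [0.55658163 0.19860288 0.006     ] [0.53732298 0.16964692 0.006     ] 0.06955123761328395 56.37206271413759 edges [np.float64(0.10844347839328217), np.float64(0.07112947167832699), np.float64(0.11247614937493192), np.float64(0.072092186098959)]
tongue [0.5371889  0.16993713 0.056     ]
```

Call:
arm_command:
  steps:
    - [100,0.0023,0.005,-0.036,0]
    - [100,0,0,-0.04,0]
    - [100,0,0,-0.04,0]
    - [100,0,0,-0.03,0]
    - [100,0,0,-0.025,0]
    - [100,0,0,-0.015,0]
    - [80,0,0,-0.01,0]
    - [50,0,0,0,0]
    - [20,0,0,0,0]
    - [20,0,0,0,0]
    - [20,0,0,0,0]
    - [20,0,0,0,0]
  grip_force: 30

```text
t: 2.03
ee_pos: [0.5381, 0.1701, 0.0335]
tool_rot: [0.622, -0.337, 0.621, 0.337]
wrist_force: [0.0, 0.2, 3.2]
grip_width: 0.465
```

Call:
arm_command:
  steps:
    - [20,0,0,0.02,0]
    - [20,0,0,0.035,0]
    - [20,0,0,0.04,0]
    - [20,0,0,0.04,0]
    - [20,0.005,-0.03,0.035,3]
    - [20,0.005,-0.04,0.02,6]
    - [20,0.005,-0.04,0.01,6]
    - [20,0.005,-0.04,0,4.5]
    - [20,0.005,-0.04,0,0]
    - [20,0.005,-0.04,0,0]
    - [20,0.005,-0.03,0,0]
    - [20,0.0,0,0,0]

```text
t: 3.03
ee_pos: [0.5712, -0.093, 0.2274]
tool_rot: [0.557, -0.436, 0.558, 0.434]
wrist_force: [0.4, -1.8, -1.9]
grip_width: 0.464
```

```bash
python3 - <<'E'
from h import *
f=cam("wrist"); save(f,"pics/w2.png")
s=r.observe();print(s["ee_pos"],s["tool_rot"],s["t"],s["grip_width"],s["wrist_force"],s["torque"])
E
```

```text
[ 0.57111157 -0.08873639  0.22743208] [ 0.55642931 -0.43637286  0.55724822  0.43524655] 3.0833 0.46482476658897 [ 0.4327882   0.77206972 -2.24465111] [ 0.12319652  0.02547414 -0.0295246 ]
```

View pics/w2.png

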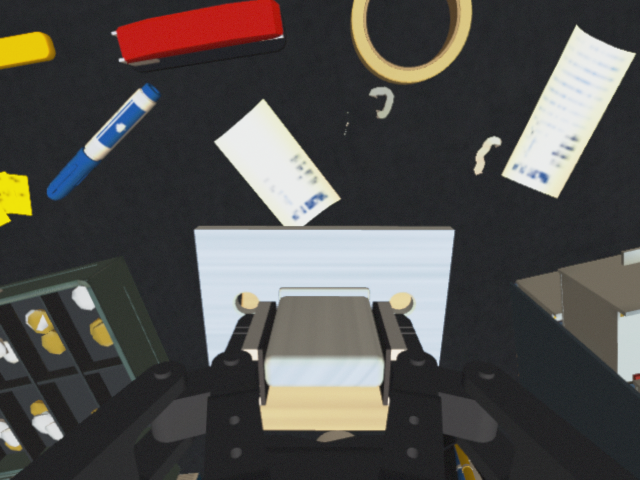

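The camera faces back towards the robot here, so the gripper hides the board. The bracket is held level and squarely. A half turn of the tool will let the wrist camera look towards the board.

Call:
arm_command:
  steps:
    - [20,-0.01,0,0.01,-7]
    - [20,-0.01,0,0.01,-7]
    - [20,-0.01,0,0.01,-7]
    - [20,-0.01,0,0,-7]
    - [20,-0.01,0,0,-7]
    - [20,0,0,0,-7]
    - [20,0,0,0,-7]
    - [20,0,0,0,-7]
    - [20,0,0,0,-7]
    - [20,0,0,0,-7]
    - [20,0,0,0,-7]
    - [20,0,0,0,-7]

```text
t: 4.08
ee_pos: [0.5212, -0.0825, 0.2576]
tool_rot: [0.706, 0.048, 0.705, -0.048]
wrist_force: [-0.1, 0.0, -1.4]
grip_width: 0.465
```

Call:
arm_command:
  steps:
    - [20,0,0,0,-7]
    - [20,0,0,0,-7]
    - [20,0,0,0,-7]
    - [20,0,0,0,-7]
    - [20,0,0,0,-7]
    - [20,0,0,0,-7]
    - [20,0,0,0,-7]
    - [20,0,0,0,-7]
    - [20,0,0,0,-7]
    - [20,0,0,0,-7]
    - [20,0,0,0,-7]
    - [20,0,0,0,-7]

```text
t: 5.08
ee_pos: [0.5212, -0.0824, 0.2576]
tool_rot: [0.492, 0.508, 0.493, -0.507]
wrist_force: [-0.3, 0.0, -1.8]
grip_width: 0.46
```

Call:
arm_command:
  steps:
    - [20,0,0,0,-7]
    - [20,0,0,0,-5]
    - [20,0,0,0,0]
    - [20,0,0,0,0]

```text
t: 5.42
ee_pos: [0.5213, -0.0827, 0.2574]
tool_rot: [0.439, 0.555, 0.439, -0.554]
wrist_force: [0.7, 0.1, -1.7]
grip_width: 0.465
```

```bash
python3 - <<'E'
from h import *
f=cam("wrist"); save(f,"pics/w3.png")
s=r.observe();print(s["ee_pos"],s["tool_rot"],s["t"],s["grip_width"],s["wrist_force"],s["torque"],s["qpos"])
E
```

```text
[ 0.52135343 -0.08304388  0.25742722] [ 0.4389213   0.55449173  0.43913838 -0.55411596] 5.4667 0.46406446151118086 [-0.91400744 -0.55792585 -1.90370792] [ 0.02444067 -0.05148338  0.02116148] [-0.22932336  0.37392382  0.42277153  1.82125137 -0.18165356  0.98424493
 -1.53326553]
```

View pics/w3.png

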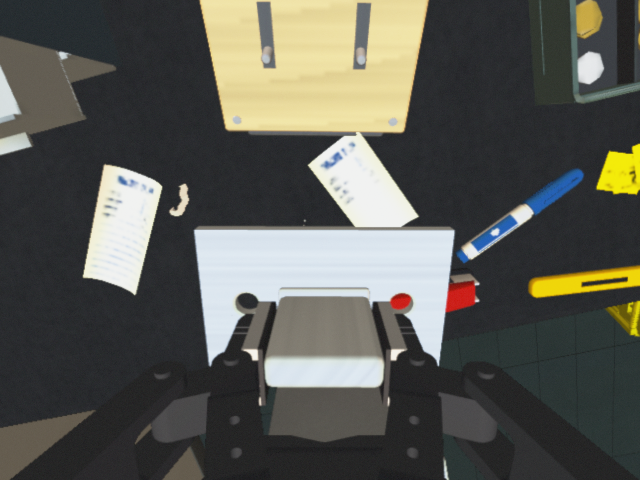

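The wrist now sees the board. Its low corners are at about (227,130) and (405,130), and the pins are near (267,56) and (361,58). The bracket's holes sit symmetrically about the tool axis at columns 247 and 401. I'll zoom in on the pins.

```bash
python3 - <<'E'
from h import *
a=load("pics/w3.png")["color"][:,:,::-1]
cv2.imwrite("pics/crop2.png",cv2.resize(a[0:140,200:430],None,fx=3.4,fy=3.4,interpolation=cv2.INTER_CUBIC))
f=load("pics/w3.png")
for p in ([.66099244,-.10824557,-.23638152],):
    from fit import bpose
    Rb,o=bpose(p)
    for q in([-.013,.035,0],[-.013,.035,.015],[-.013,-.035,0],[-.013,-.035,.015],[-.08,.08,0],[-.08,-.08,0]): print(q,((proj(f,Rb@q+o)-[200,0])*3.4).round())
E
```

```text
[-0.013, 0.035, 0] [231. 177.]
[-0.013, 0.035, 0.015] [224. 204.]
[-0.013, -0.035, 0] [544. 178.]
[-0.013, -0.035, 0.015] [548. 206.]
[-0.08, 0.08, 0] [ 86. 442.]
[-0.08, -0.08, 0] [696. 445.]
```

View pics/crop2.png

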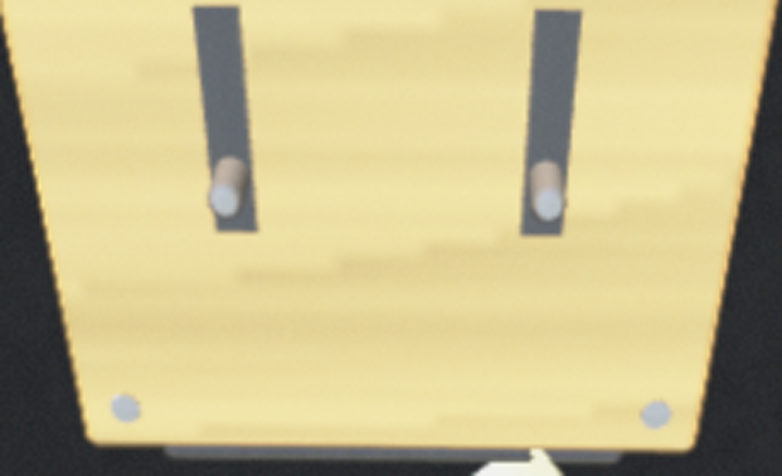

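The tip prediction agrees with the picture to about 1 px. I'll refit with this close view and work out the waypoints. The pre-tilt happens on the empty upper part of the board, moving down-slope so the edge doesn't jam.

```bash
cat > way.py <<'E'
from fit import *
W=load("pics/w3.png"); c=lambda u,v:(u/3.4+200,v/3.4)
L=[(c(88,443),(-.08,.08,0)),(c(694,449),(-.08,-.08,0))]; P=[(c(225,199),.035),(c(547,204),-.035)]
def res(p):
    Rb,o=bpose(p)
    return np.concatenate([proj(W,Rb@np.array(q)+o)-np.array(uv) for uv,q in L]+[proj(W,Rb@np.array([p[3],y,.015])+o)-np.array(uv) for uv,y in P]+[(np.array(p)-[.66099,-.10825,-.23638,-.01306])/[.003,.003,.01,.002]*.5])
s=least_squares(res,[.661,-.108,-.236,-.013]).x
Rb,o=bpose(s)
def tcp(px,pz,d=.004): return Rb@[px,0,pz]+o-[0,0,d]
if __name__=="__main__":
    print(s,np.degrees(s[2]),res(s).round(1))
    st=r.observe(); t=rot(st["tool_rot"]); print("jaw yaw",np.degrees(np.arctan2(t[1,2],t[0,2])))
    print("n",Rb[:,2],"up",Rb[:,0]); prev=st["ee_pos"]
    for q in((.057,.085),(.057,.053),(.032,.0375),(.032,.060),(s[3],.060),(s[3],.0375)):
        w=tcp(*q); print(q,w.round(4),(w-prev).round(4)); prev=w
E
python3 way.py
```

```text
[ 0.6604428  -0.10832066 -0.24128668 -0.01172747] -13.82470846833322 [-0.7 -0.1  0.5 -0.  -0.4  0.3  0.6 -0.2 -0.1 -0.  -0.2  0.3]
jaw yaw -103.23885842637034
n [-0.48551566  0.11947612  0.8660254 ] up [ 0.84093779 -0.2069387   0.5       ]
(0.057, 0.085) [ 0.6671 -0.11    0.1701] [ 0.1458 -0.0269 -0.0873]
(0.057, 0.053) [ 0.6826 -0.1138  0.1424] [ 0.0155 -0.0038 -0.0277]
(0.032, 0.0375) [ 0.6691 -0.1105  0.1165] [-0.0135  0.0033 -0.0259]
(0.032, 0.06) [ 0.6582 -0.1078  0.136 ] [-0.0109  0.0027  0.0195]
(np.float64(-0.011727471208697937), 0.06) [ 0.6214 -0.0987  0.1141] [-0.0368  0.009  -0.0219]
(np.float64(-0.011727471208697937), 0.0375) [ 0.6324 -0.1014  0.0946] [ 0.0109 -0.0027 -0.0195]
```

Call:
arm_command:
  steps:
    - [20,0.036,-0.007,0,-0.6]
    - [20,0.036,-0.007,-0.01,0]
    - [20,0.037,-0.007,-0.02,0]
    - [20,0.037,-0.006,-0.03,0]
    - [20,0,0,-0.027,0]
    - [20,0.008,-0.002,-0.014,0]
    - [20,0.0075,-0.002,-0.0137,0]
    - [20,0,0,0,0]
    - [20,0,0,0,0]
  grip_force: 20

```text
t: 6.22
ee_pos: [0.6772, -0.114, 0.1468]
tool_rot: [-0.435, -0.557, -0.435, 0.557]
wrist_force: [-0.7, -0.2, -0.9]
grip_width: 0.466
```

Call:
arm_command:
  steps:
    - [20,-0.0013,0.0003,-0.0026,0]
    - [20,-0.0013,0.0003,-0.0026,0]
    - [20,-0.0013,0.0003,-0.0026,0]
    - [20,-0.0013,0.0003,-0.0026,0]
    - [20,0,0,0,0]

```text
t: 6.63
ee_pos: [0.6714, -0.1125, 0.1366]
tool_rot: [-0.435, -0.558, -0.435, 0.558]
wrist_force: [-0.5, 0.2, -1.4]
grip_width: 0.465
```

Call:
arm_command:
  steps:
    - [20,0.006,-0.0015,0.004,0]
    - [20,0.006,-0.0015,0.002,0]
    - [20,0,0,0,0]
    - [20,-0.0013,0.0003,-0.0026,0]
    - [20,-0.0013,0.0003,-0.0026,0]
    - [20,-0.0013,0.0003,-0.0026,0]
    - [20,-0.0013,0.0003,-0.0026,0]
    - [20,0,0,0,0]

```text
t: 7.3
ee_pos: [0.6792, -0.1148, 0.1333]
tool_rot: [0.435, 0.558, 0.434, -0.557]
wrist_force: [-2.7, 0.3, 7.7]
grip_width: 0.466
```

Call:
arm_command:
  steps:
    - [20,-0.0013,0.0003,-0.0026,0]
    - [20,-0.0013,0.0003,-0.0026,0]
    - [20,-0.0013,0.0003,-0.0026,0]
    - [20,0,0,0,0]

```text
t: 7.63
ee_pos: [0.6755, -0.1138, 0.1254]
tool_rot: [0.435, 0.558, 0.434, -0.557]
wrist_force: [-0.9, 1.2, 6.5]
grip_width: 0.464
```

Call:
arm_command:
  steps:
    - [20,-0.0013,0.0003,-0.0026,0]
    - [20,-0.0013,0.0003,-0.0026,0]
    - [20,0,0,0,0]

```text
t: 7.88
ee_pos: [0.6733, -0.1133, 0.1201]
tool_rot: [0.436, 0.558, 0.434, -0.557]
wrist_force: [0.3, 0.3, 6.0]
grip_width: 0.46
```

Call:
arm_command:
  steps:
    - [20,0.0005,-0.0001,-0.001,0]
    - [20,0.0005,-0.0001,-0.001,0]
    - [20,0,0,0,0]

```text
t: 8.13
ee_pos: [0.673, -0.1132, 0.118]
tool_rot: [0.435, 0.558, 0.435, -0.558]
wrist_force: [-4.3, 1.4, 8.0]
grip_width: 0.467
```

```bash
python3 - <<'E'
from way import *
s=r.observe(); print(s["t"],(Rb.T@(s["ee_pos"]+[0,0,.004]-o)).round(4),s["wrist_force"].round(1),s["torque"].round(2))
f=cam("wrist"); save(f,"pics/w4.png")
g=cam("side"); save(g,"pics/s4.png")
a=np.hstack([cv2.resize(f["color"][180:480,170:480],(400,387)),cv2.resize(g["color"][170:310,320:465],(400,387),interpolation=cv2.INTER_CUBIC)])
cv2.imwrite("pics/m4.png",a[:,:,::-1])
E
```

```text
8.1333 [ 0.0365 -0.0017  0.0366] [-4.3  1.4  8. ] [0.36 0.63 0.03]
```

View pics/m4.png

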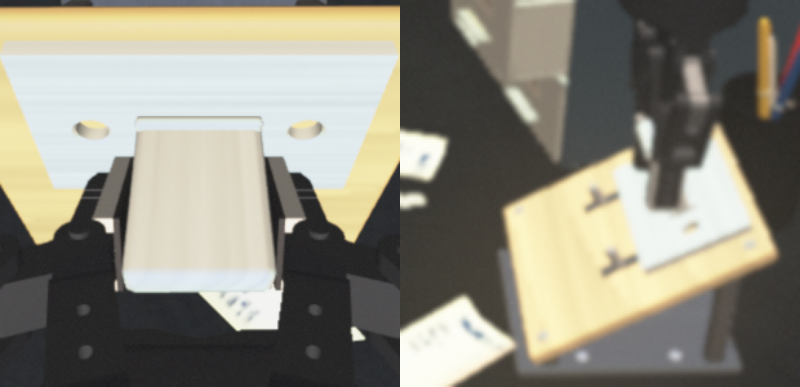

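The bracket now lies flush, tilted 30° in the fingers on the upper board. Its holes show at mosaic positions (93,130) and (306,130). From those I can locate its centre relative to the TCP in the board frame.

```bash
python3 - <<'E'
from way import *
f=load("pics/w4.png"); n=Rb[:,2]
H=[]
for u,v in((93,130),(306,130)):
    p=onplane(f,170+u*.775,180+v*.775,n=n,d=n@o+.006); H.append(Rb.T@(p-o)); print(H[-1].round(4))
# top edge of plate corners
for u,v in((0,55),(399,55)): print(u,(Rb.T@(onplane(f,170+u*.775,180+v*.775,n=n,d=n@o+.006)-o)).round(4))
m=(H[0]+H[1])/2; q=Rb.T@(r.observe()["ee_pos"]+[0,0,.004]-o); print("mid",m.round(4),"tcp",q.round(4),"diff",(m-q).round(4),"pins x",s[3])
print("move slope",(s[3]-m[0]).round(4),"across",(-m[1]).round(4))
E
```

```text
[0.0381 0.0323 0.006 ]
[ 0.0375 -0.0376  0.006 ]
0 [0.0729 0.0521 0.006 ]
399 [ 0.0721 -0.0577  0.006 ]
mid [ 0.0378 -0.0026  0.006 ] tcp [ 0.0365 -0.0017  0.0366] diff [ 0.0013 -0.0009 -0.0306] pins x -0.011727471208697937
move slope -0.0495 across 0.0026
```

Call:
arm_command:
  steps:
    - [20,-0.0039,0.001,0.0069,0]
    - [20,-0.0039,0.001,0.0069,0]
    - [20,-0.0039,0.0009,0.007,0]
    - [20,0,0,0,0]
    - [20,-0.0103,0.0032,-0.0062,0.4]
    - [20,-0.0103,0.0032,-0.0062,0]
    - [20,-0.0102,0.0032,-0.0062,0]
    - [20,-0.0102,0.0031,-0.0062,0]
    - [20,0,0,0,0]
    - [20,0,0,0,0]
    - [20,0,0,0,0]
  grip_force: 30

```text
t: 9.15
ee_pos: [0.6216, -0.098, 0.1138]
tool_rot: [0.437, 0.556, 0.436, -0.556]
wrist_force: [0.9, -0.4, -1.5]
grip_width: 0.464
```

```bash
python3 - <<'E'
from way import *
s_=r.observe(); q=Rb.T@(s_["ee_pos"]+[0,0,.004]-o); print(s_["t"],q.round(4),s_["wrist_force"].round(1),s_["torque"].round(2),"centre est",(q+[.0013,-.0009,0]).round(4))
f=cam("wrist"); save(f,"pics/w5.png")
g=cam("scene"); save(g,"pics/s5.png")
a=np.hstack([cv2.resize(f["color"][180:480,170:480],(400,387)),cv2.resize(g["color"][175:305,340:474],(400,387),interpolation=cv2.INTER_CUBIC)])
cv2.imwrite("pics/m5.png",a[:,:,::-1])
E
```

```text
9.15 [-0.0119  0.0007  0.0597] [ 0.9 -0.4 -1.5] [ 0.06 -0.    0.  ] centre est [-0.0106 -0.0002  0.0597]
```

View pics/m5.png

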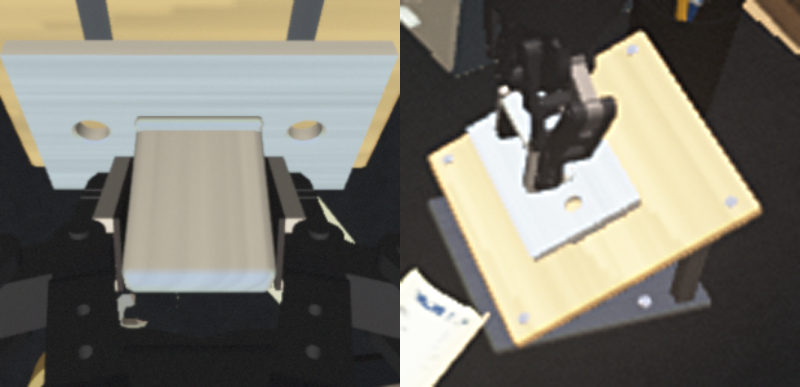

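Mosaic 5 shows the plate parallel to the board and hovering over the pin area. Now I'll come down along the board normal and watch the force.

Call:
arm_command:
  steps:
    - [20,-0.0009,0.0002,-0.0006,0]
    - [20,0.0015,-0.0004,-0.0026,0]
    - [20,0.0015,-0.0004,-0.0026,0]
    - [20,0.001,-0.0002,-0.0017,0]
    - [20,0.001,-0.0002,-0.0017,0]
    - [20,0,0,0,0]

```text
t: 9.75
ee_pos: [0.6247, -0.0988, 0.1034]
tool_rot: [-0.437, -0.556, -0.437, 0.556]
wrist_force: [-0.4, 0.7, -1.0]
grip_width: 0.463
```

Call:
arm_command:
  steps:
    - [20,0.001,-0.0002,-0.0017,0]
    - [20,0,0,0,0]

```text
t: 9.92
ee_pos: [0.6257, -0.099, 0.102]
tool_rot: [-0.437, -0.556, -0.437, 0.556]
wrist_force: [0.1, -0.3, -2.6]
grip_width: 0.463
```

```bash
cat > st.py <<'E'
from way import *
s_=r.observe(); q=Rb.T@(s_["ee_pos"]+[0,0,.004]-o); print(s_["t"],"centre",(q+[.0013,-.0009,0]).round(4),"Fboard",(Rb.T@s_["wrist_force"]).round(1),s_["torque"].round(2),s_["grip_width"])
E
python3 st.py
```

```text
9.9167 centre [-0.0128 -0.0001  0.0474] Fboard [-1.2 -0.3 -2.3] [0.02 0.03 0.07] 0.4633421385912289
```

Call:
arm_command:
  steps:
    - [20,0.0015,-0.0003,-0.0015,0]
    - [20,0.001,-0.0002,-0.0017,0]
    - [20,0.001,-0.0002,-0.0017,0]
    - [20,0,0,0,0]

```text
t: 10.25
ee_pos: [0.6293, -0.0996, 0.097]
tool_rot: [-0.437, -0.556, -0.437, 0.556]
wrist_force: [-0.5, -0.3, -1.3]
grip_width: 0.463
```

```bash
python3 st.py
```

```text
10.25 centre [-0.0122  0.0001  0.0413] Fboard [-1.  -0.5 -0.9] [ 0.    0.04 -0.01] 0.4634852920484495
```

Call:
arm_command:
  steps:
    - [20,0.001,-0.0002,-0.0017,0]
    - [20,0.001,-0.0002,-0.0017,0]
    - [20,0.0005,-0.0001,-0.0009,0]
    - [20,0.0005,-0.0001,-0.0009,0]
    - [20,0,0,0,0]
    - [20,0,0,0,0]
  grip_force: 25

```text
t: 10.75
ee_pos: [0.6315, -0.1, 0.0926]
tool_rot: [-0.436, -0.556, -0.437, 0.556]
wrist_force: [-4.6, 2.4, 5.8]
grip_width: 0.462
```

```bash
python3 st.py
```

```text
10.75 centre [-0.0124  0.0003  0.0363] Fboard [-1.4  1.2  7.5] [ 0.11  0.76 -0.12] 0.46220948166175924
```

It reached the same flush height as on the bare board (36.3 against 36.6 mm). The force is normal to the board, so the pins must be through the holes. I'll press slightly to settle it and look before letting go.

Call:
arm_command:
  steps:
    - [20,0.0005,-0.0001,-0.0009,0]
    - [20,0,0,0,0]
    - [20,0,0,0,0]
    - [20,0,0,0,0]
  grip_force: 20

```text
t: 11.08
ee_pos: [0.6315, -0.1, 0.0918]
tool_rot: [-0.436, -0.556, -0.437, 0.556]
wrist_force: [-8.2, 1.9, 8.8]
grip_width: 0.461
```

```bash
python3 st.py; python3 - <<'E'
from way import *
f=cam("wrist"); save(f,"pics/w6.png")
g=cam("side"); save(g,"pics/s6.png")
a=np.hstack([cv2.resize(f["color"][180:480,170:480],(400,387)),cv2.resize(g["color"][170:310,320:465],(400,387),interpolation=cv2.INTER_CUBIC)])
cv2.imwrite("pics/m6.png",a[:,:,::-1])
E
```

```text
11.0833 centre [-0.0129  0.0003  0.0357] Fboard [-2.9 -0.1 11.8] [ 0.39  1.26 -0.05] 0.4606485922548648
```

View pics/m6.png

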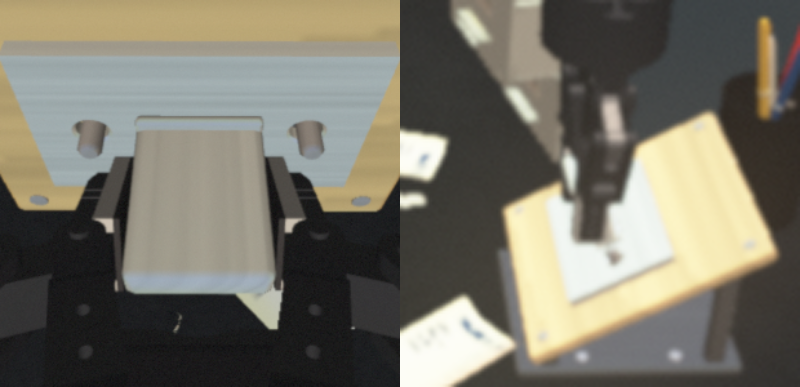

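Both pins stand through both holes and the plate is flush. I'll release it and back off straight up.

Call:
arm_command:
  steps:
    - [90,0,0,0,0]
    - [90,0,0,0,0]
    - [90,0,0,0,0]
    - [90,0,0,0,0]
    - [90,-0.002,0,0.01,0]
    - [90,-0.005,0,0.02,0]
    - [90,-0.005,0,0.03,0]
    - [90,-0.01,0,0.03,0]
    - [90,-0.01,0,0.03,0]
    - [90,0,0,0,0]
    - [90,0,0,0,0]

```text
t: 12.1
ee_pos: [0.6013, -0.1008, 0.2139]
tool_rot: [0.438, 0.557, 0.436, -0.555]
wrist_force: [-0.5, -0.2, -0.4]
grip_width: 0.901
```

```bash
python3 - <<'E'
from way import *
s_=r.observe(); print(s_["t"],s_["ee_pos"],s_["wrist_force"].round(1),s_["grip_width"])
f=cam("wrist"); save(f,"pics/w7.png")
g=cam("scene"); save(g,"pics/s7.png")
a=np.hstack([cv2.resize(f["color"][60:360,160:470],(400,387)),cv2.resize(g["color"][165:405,240:488],(400,387),interpolation=cv2.INTER_CUBIC)])
cv2.imwrite("pics/m7.png",a[:,:,::-1])
E
```

```text
12.1 [ 0.60127056 -0.1007503   0.21393112] [-0.5 -0.2 -0.4] 0.9012068897383709
```

View pics/m7.png

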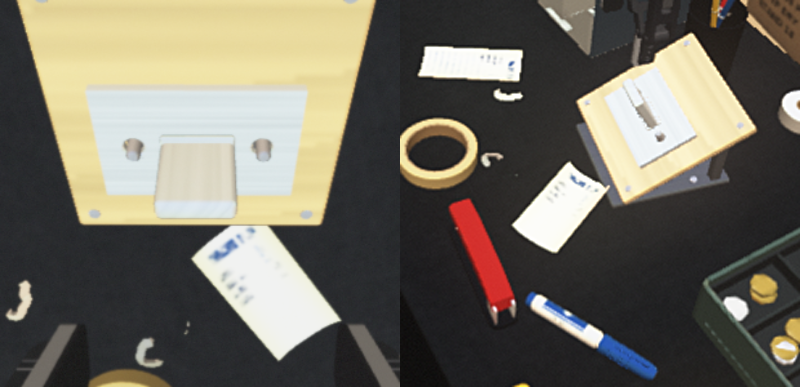

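The bracket hangs flush on both pins, the arm is clear and the bystanders are undisturbed, so I'm handing in.

```bash
python3 -c "
from rig import r
print(r.close_job())"
```

```text
the job is handed in; nothing more can be done
None
```

The bracket is hanging on both pins with its back plate flush on the board and the tongue standing out. I handed the job in at about 12.2 s; no verdict is reported.

**How it was done:** Moves only allow turning about the vertical, so I pinched the tongue across its 40 mm width instead of the suggested 12 mm. I pressed the plate against the empty upper part of the board until it had pivoted to the 30° slope. Then I carried it over the pins, which I had measured at about x = −12 mm, and pushed it home along the board's normal.

**Last checks:**
- **Seating:** the tool stopped at the same height as when the plate lay flush on the bare board (36.3 mm against 36.6 mm). The force, 7.5 to 12 N, was almost square to the board.
- **Position while held:** the centre was estimated at x about −12.5 mm and y about 0.3 mm. I did not measure it again after letting go.
- **After release:** the pictures show both pins through both holes and the plate flush. The wrist force read about zero with the arm clear.
- **Bystanders:** the stapler, tape and marker look unmoved in the last picture.

No check failed. One approach stopped about 5 mm short of where I had commanded it, and I corrected that before making contact.

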